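# Turn the pen cup over into the gluing jig and cam it tight

### The arm

A 6-joint arm with a two-finger parallel gripper is mounted at the origin on the work surface. World frame = base frame: x ahead of the robot, y to its left, z up, the work surface at z = 0. Lengths are in m, angles in rad, forces in N, time in s.
With the tool pointing down it reaches from about 0.375 to 0.9 m from the base axis. Payload 3.1 kg.
Tool frame: the origin (TCP) lies between the finger pads; the fingertips stand 8 mm ahead of it and the grasp point (between the pads) lies 11 mm behind it; z points along the fingers, y is the line along which they close (so a half turn about z gives the same grasp; the last joint's range is limited). The gripper opens to 87 mm and grips with 3 to 60 N. Pads are 19 mm wide; open, the fingers measure 117 mm over their backs; the gripper's body (75 mm by 190 mm) begins 51 mm behind the grasp point.
Start: joints at [1.085, 0.527, 1.433, -0, 1.181, -0.178], TCP at [0.189, 0.596, 0.231] pointing down, gripper open.
Joint ranges: [-3.08, 3.08], [-0.75, 2.2], [0.22, 2.44], [-1.43, 4.57], [0, 2.65], [-2.85, 2.85]. Speed limits (rad/s): [2.79, 2.79, 3.14, 3.14, 3.14, 3.14].

### API

Orientations are given as a unit quaternion [x, y, z, w].
In Python, from rig import robot gives the robot as it stands.
- The arm moves only by the tool move_arm, never from a script. Its argument "motion" is text: rows parted by semicolons, each of 5 numbers parted by spaces: the opening, from -1 (shut) to 1 (fully open), then the shift along the tool's x, y, z normalised to -1 to 1, where 1 is 0.2 m, then the turn about the tool's z normalised to -1 to 1, where 1 is pi rad. A call has 1 to 12 rows; each row is the pose to reach, as a shift and turn from the pose commanded when the call began, along the tool's axes at that moment, turning the shorter way round; what a row does not reach only later rows make up. A row lasts 1/12 s, in which the tool goes at most 41.7 mm and 7.16 degrees, less where a joint would pass 70% of its speed; a pose out of reach is approached as far as the arm can. A call with a number of a shift or a turn outside -1 to 1 is refused whole. A call with a gripper value outside its range is refused whole. The fingers move at their own pace and stop on an object; "newtons" is the grip in N (left out, the last holds). Time passes only in rows, so rows that repeat a pose let the fingers close. It gives the time, the measured TCP pose, the force, the opening and the grip force at its end, in the units of the state.
- robot.get_obs(): the state, without advancing time (a new reading comes with each control period).
- robot.camera(name): name is "scene" or "top" or "wrist"; returns (picture, depth): 480x640x3 uint8, red, green, blue; 480x640 float32, m along the optical axis (not along the pixel's ray), 0 where there is no reading.
- robot.camera_model(name): a dict with "mtx" (3x3 intrinsics, pixels), "position" and "attitude" of the camera in the world. Camera axes: x right, y down, z forward; pixel columns grow to the right and rows downward; lengths in m; the calibration is good to about 2 mm. A picture is of the moment at which its call begins: read the wrist's pose just before it. camera_model takes no time and is no camera call; for the wrist camera it gives the pose at the moment of the call.
- robot.hand_in(): hands the job in; it is judged then, once.
The state is a dict: "time": time; "q": joint angles; "joint_velocities": joint speeds; "joint_torque": joint torques, N m; "position": TCP position; "tool_rot": TCP orientation; "ft_force": force on the tool from outside, world axes, zero at the start; "moment": the same for the moment, N m; "grip_width": finger opening in m; "grip_force": force on a finger pad.
Only numpy, scipy, OpenCV 4.12 (cv2) and the standard library are available. Lean on these libraries where they do the work, as an engineer would, in place of code of your own. Each camera call takes 0.05 s, during which the arm holds its last target. There are 200 camera calls.

### The job

The blue pen cup needs a felt foot glued on its bottom: turn it over and set it down gently, mouth down, in the middle of the black rubber patch of the plywood gluing jig, between the aluminium fence and the orange pad. Once it stands there by itself, with the red cam lever still open, swing the lever all the way round to its stop so the pad clamps the cup against the fence. Leave the other things on the desk where they are.

Things in the scene. Friction and masses are not known exactly. Their poses are not given: they have to be found in the camera images.
- cup: blue square pen cup, 60 x 60 mm outside, 80 mm high, walls and bottom 4 mm thick, 0.14 kg; starts standing mouth up. Origin: centre of the outside of its bottom; z points out of the mouth, x and y are square to its side faces
- jig: gluing jig fixed to the desk: plywood base 110 (x) x 200 (y) x 30 mm high, from y = -54 to +146 mm in its own frame. Origin: on the desk under jig_spot. On the base, on its -y side, an aluminium fence: inner face at y = -30 mm, 14 mm thick, 90 mm long, 22 mm tall. Grey jaw, guides and lever bar on the +y side reach at most 19 mm above the base
- jig_spot (a point): point on top of the jig's base (30 mm above the desk), where the centre of the clamped cup's mouth belongs: 30 mm from the fence; axes as the jig's (y from the fence towards the pad and lever). The black rubber patch around it is 70 x 66 mm
- lever (a joint): angle of the red cam lever about its upright pivot, rad: 0 fully open (lever points to the jig's +y), grows counter-clockwise seen from above to 1.5 at the stop (lever points nearly to the jig's -x): clamped. Stiff; stays where it is left; the pad follows it and presses with about 5 N
- lever_knob (a point): top centre of the upright red knob at the lever's end: 18 mm across, 34 mm tall, top 78 mm above the desk, 95 mm from the pivot
- lever_pivot (a point): on the lever's pivot axis, 54 mm above the desk; 112 mm from jig_spot along the jig's +y
- bowl: small white bowl, 80 mm across, 40 mm high, bystander; origin at the centre of its underside
- tape: yellow tape roll lying flat, 80 mm across, 20 mm high, bystander; origin under its centre
- glue: white glue bottle with orange cap, 44 mm across, 120 mm high, bystander; origin under its centre
- tin: flat metal tin with a window, 110 x 160 x 22 mm, bystander; origin under its centre
- label_maker: grey label maker, 160 x 100 x 50 mm, bystander; origin under its middle
- scissors: scissors with orange handles, 190 mm long, 12 mm high, lying flat, bystander; origin near the rivet, blades to +x
- marker: green marker pen with black cap, 130 mm long, 14 mm thick, bystander; origin under its middle
- pad: sprung orange clamping pad facing the fence from +y, 56 mm wide, its top 18 mm above the base's top; its face is at y = +46 mm of the jig's frame with the lever at 0 and moves 14 mm towards the fence per rad of lever. Origin: that of the jig when the lever is at 0, shifting with the pad
Things that resemble listed ones, but are neither listed nor needed, are in the scene too. There is more than one size of the cup; the one meant has the size given above.

How it is judged:
On the way:
1. the cup stands mouth down, released, on the jig's base between fence and pad, with the lever still open (below 0.6 rad) (angle between cup's own z axis and vertical above 3 rad and z of cup in the frame of jig_spot between 0.075 and 0.084 m and x of cup in the frame of jig_spot between -0.015 and 0.015 m and y of cup in the frame of jig_spot between -0.006 and 0.022 m and contact force between cup and the fingers below 0.1 N and value of joint lever below 0.6 rad and linear speed of cup below 0.02 m/s), for 0.2 s.
At the end, for the whole second after the job is handed in: the cup stands bottom up (within 0.14 rad) on the jig's base, released and at rest, within 15 mm of jig_spot along the fence and 4 mm across it, pressed by the pad with over 1.5 N; the lever is past 1.38 rad; no bystander has moved over 30 mm (angle between cup's own z axis and vertical above 3 rad and z of cup in the frame of jig_spot between 0.075 and 0.084 m and x of cup in the frame of jig_spot between -0.015 and 0.015 m and y of cup in the frame of jig_spot between -0.004 and 0.004 m and contact force between cup and the fingers below 0.1 N and value of joint lever above 1.38 rad and contact force between cup and pad above 1.5 N and linear speed of cup below 0.02 m/s); the robot touches nothing.
It fails at once if a bystander is moved more than 30 mm (distance of any of bowl, tape, glue, tin, label_maker, scissors, marker from where it was at the start of the episode above 0.03 m).
It fails at once if the cup is slammed on the jig (over 60 N) (contact force between cup and jig above 60 N).
It fails at once if the cup is let fall onto the jig (not held and faster than 0.5 m/s within 80 mm of jig_spot) (contact force between cup and the fingers below 0.1 N and linear speed of cup above 0.5 m/s and horizontal distance between cup and jig_spot below 0.08 m).
It also fails if it takes over 72 s, if anything falls off the work surface, if the arm or the gripper's body presses on something with over 40 N, if the wrist force passes 120 N, or if a joint passes its speed limit or range.

## Working session

There is one attempt and no reset: what is moved stays moved. The work goes in short steps, Python scripts to look and compute and a tool call to move; the robot and the scene stay as the last step left them, time stands still between calls to the robot, and variables do not carry over. Pictures are saved under pics/ and viewed, at most 10 in all, crops included, and the job is handed in when it is done.

Besides the shell and the picture viewer there is one more tool, called as name(argument=value, ...), one argument or row to a line, values as JSON. move_arm: Moves the arm, as the interface text tells. Its arguments: {"type":"object","properties":{"motion":{"type":"string"},"newtons":{"type":"number"}},"required":["motion"]}

```bash
mkdir -p pics; ls; python3 - <<'E'
from rig import robot
import cv2,numpy as np
for n in ("scene","top"):
    im,d=robot.camera(n); cv2.imwrite(f"pics/{n}0.png",im[:,:,::-1]); np.save(f"pics/{n}0.npy",d); m=robot.camera_model(n); print(n,m)
print(robot.get_obs())
E
```

```text
pics
scene {'mtx': array([[483.78079979,   0.        , 312.10915175],
       [  0.        , 483.78079979, 243.25649956],
       [  0.        ,   0.        ,   1.        ]]), 'position': array([0.96469271, 0.6253891 , 1.09598142]), 'attitude': array([ 0.30063929,  0.90203967, -0.29651243, -0.08955907])}
top {'mtx': array([[465.19342052,   0.        , 320.75028574],
       [  0.        , 465.19342052, 238.75249531],
       [  0.        ,   0.        ,   1.        ]]), 'position': array([0.490512  , 0.01321133, 1.24296561]), 'attitude': array([ 0.71386589, -0.69965042,  0.02240468, -0.01956577])}
{'time': 0.1, 'q': array([ 1.08451299e+00,  5.28366140e-01,  1.43377186e+00, -4.33550782e-06,
        1.18137651e+00, -1.78493418e-01]), 'joint_velocities': array([-0.00166326, -0.00287792, -0.00334256,  0.00032764,  0.00144589,
        0.00010758]), 'joint_torque': array([-5.07840796e-04, -4.40987349e+01, -1.77150947e+01,  6.34913659e-02,
        5.34699659e-02, -4.28205124e-05]), 'position': array([0.18901292, 0.595067  , 0.22967453]), 'tool_rot': array([ 1.53287328e-01,  9.88181194e-01, -9.08984588e-04, -3.11656786e-04]), 'ft_force': array([ 0.71059356, -0.62552729, -0.52881344]), 'moment': array([-0.04981375,  0.00467445, -0.05066072]), 'grip_force': 0.0, 'grip_width': 0.08710461965542086}
```

View pics/top0.png

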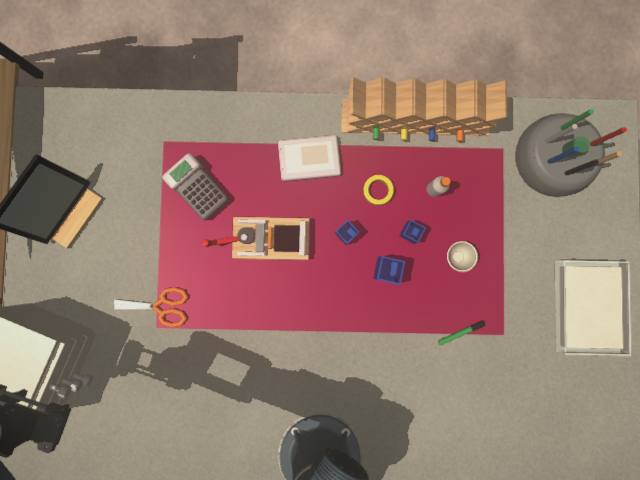

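View pics/scene0.png

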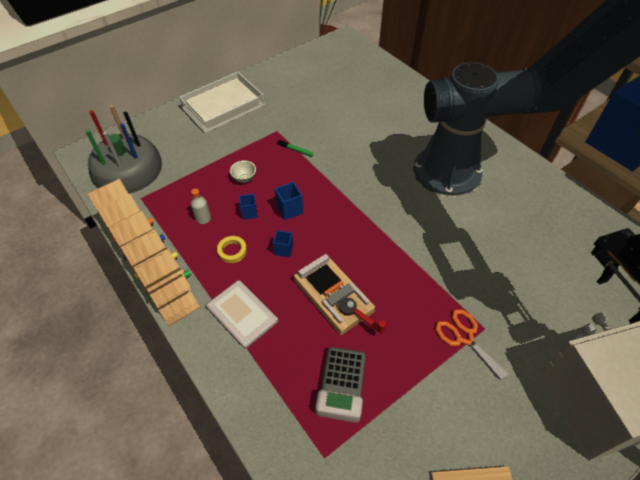

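The top view shows three blue cups at about (348,232), (414,232) and (390,269). The last looks largest, about 60 mm, and I'll measure all three next. The jig is at (272,238), with the fence at its right end (toward −y world) and the red knob at (207,243).

```bash
cat > h.py <<'E'
from rig import robot
import numpy as np,cv2
from scipy.spatial.transform import Rotation as R
def cloud(im,d,m):
    v,u=np.mgrid[:480,:640]; K=m['mtx']
    p=np.stack([(u-K[0,2])/K[0,0]*d,(v-K[1,2])/K[1,1]*d,d],-1)
    return p@R.from_quat(m['attitude']).as_matrix().T+m['position']
def cam(n):
    m=robot.camera_model(n); im,d=robot.camera(n); P=cloud(im,d,m); P[d==0]=np.nan
    return im,P,m
def proj(m,p):
    c=(np.atleast_2d(p)-m['position'])@R.from_quat(m['attitude']).as_matrix()
    return c[:,:2]/c[:,2:]*[m['mtx'][0,0],m['mtx'][1,1]]+m['mtx'][:2,2]
def rect(p):
    (c,s,a)=cv2.minAreaRect(p[:,:2].astype(np.float32)*1000); return np.round(c,1),np.round(s,1),round(a,1)
E
cat > a.py <<'E'
from h import *
for n in ("top","scene"):
    im,P,m=cam(n)
    hsv=cv2.cvtColor(im,cv2.COLOR_RGB2HSV); H,S,V=[hsv[...,i].astype(int) for i in range(3)]
    ws=np.nan_to_num(P); inw=(ws[...,0]>.2)&(ws[...,0]<.8)&(abs(ws[...,1])<.6)
    blue=((H>105)&(H<130)&(S>100)&inw).astype(np.uint8)
    k,l,st,_=cv2.connectedComponentsWithStats(blue)
    for i in range(1,k):
        if st[i,4]<60: continue
        p=P[(l==i)&~np.isnan(P[...,0])]; zt=np.percentile(p[:,2],98); t=p[p[:,2]>zt-.006]
        print(n,'blue',st[i],'ztop',zt.round(4),'minz',p[:,2].min().round(3),rect(t))
    red=((H<6)|(H>176))&(S>180)&inw&(ws[...,2]>.045)&(ws[...,2]<.1)
    p=P[red]; 
    if len(p): 
        k=p[p[:,2]>.07]; print(n,'red',len(p),rect(p),'knob',len(k),k.mean(0) if len(k) else 0)
    mean=ws.copy()
    b=inw&(ws[...,2]>.025)&(ws[...,2]<.035)&(ws[...,1]>-.05)&(ws[...,1]<.3)&(ws[...,0]>.4)&(ws[...,0]<.6)
    k,l,st,_=cv2.connectedComponentsWithStats(b.astype(np.uint8)); i=1+np.argmax(st[1:,4]); print(n,'base',st[i],rect(P[l==i]))
    f=inw&(ws[...,2]>.046)&(ws[...,2]<.06)&(ws[...,1]>-.05)&(ws[...,1]<.3)&(ws[...,0]>.4)&(ws[...,0]<.6)
    k,l,st,_=cv2.connectedComponentsWithStats(f.astype(np.uint8))
    for i in range(1,k):
        if st[i,4]>25: print(n,'hi',st[i],rect(P[l==i]),P[l==i][:,2].mean())
    mask=((H>15)&(H<30)&inw) 
    x0,y0,w,h=(190,190,260,120) if n=="top" else (230,160,180,180)
    c=im[y0:y0+h,x0:x0+w,::-1]; cv2.imwrite(f"pics/{n}1.png",cv2.resize(c,None,fx=3,fy=3,interpolation=cv2.INTER_CUBIC))
E
python3 a.py
```

```text
top blue [550 147  29  15  76] ztop 0.2033 minz 0.088 (array([ 769.2, -566.2]), array([ 7.8, 10.9]), 40.7)
top blue [403 221  22  21  61] ztop 0.065 minz 0.001 (array([ 585.9, -227.3]), array([43.3, 41.8]), 63.6)
top blue [336 228  21  15  73] ztop 0.0629 minz -0.002 (array([566. , -50.2]), array([47. , 22.1]), 78.6)
top blue [377 257  28  27 134] ztop 0.0853 minz 0.002 (array([ 485.5, -165.7]), array([59.8, 58.2]), 79.0)
top blue [390 262   8  14  87] ztop 0.011 minz -0.003 (array([ 489.2, -185.4]), array([15.8, 36.7]), 81.7)
top red 46 (array([553.4, 250.2]), array([ 8.5, 51.2]), 10.8) knob 0 0
top base [ 232  224   77   36 1525] (array([553.5, 141.4]), array([ 91.6, 199.2]), 0.7)
top hi [255 223  16  32 321] (array([559.3, 158.9]), array([79.9, 39.5]), 0.8) 0.049890830811130014
top hi [299 224   6  32 180] (array([558.6,  58.4]), array([80. , 13.1]), 1.2) 0.052737389369142976
top hi [222 227  32  17 239] (array([557.7, 219.7]), array([41.6, 79. ]), 31.1) 0.04986047785201794
top hi [207 239  12   8  36] (array([548. , 286.3]), array([14. , 30.1]), 18.2) 0.049352433675648566
scene b
[... 427 characters left out ...]
ene red 162 (array([552.8, 268.2]), array([18.4, 87.2]), 14.4) knob 49 [0.54486685 0.30240895 0.07679575]
scene base [304 257  55  44 882] (array([552.9, 113. ]), array([121.6,  94.2]), 89.9)
scene hi [278 235  15  14  59] (array([579. , -46.6]), array([38.1, 30.8]), 42.3) 0.0533643199204936
scene hi [301 254  28  21 166] (array([557.1,  60.8]), array([16.9, 82.8]), 88.8) 0.05122284982545315
scene hi [325 281  19  14  62] (array([561.7, 144.8]), array([55.3, 11.7]), 4.9) 0.04852172448500471
scene hi [327 284  28  21 214] (array([560.9, 169.1]), array([24.3, 75.2]), 89.5) 0.048982556606334146
scene hi [339 298  20  16 183] (array([566.9, 207.7]), array([44.4, 42.2]), 66.0) 0.04914140523400334
```

View pics/scene1.png

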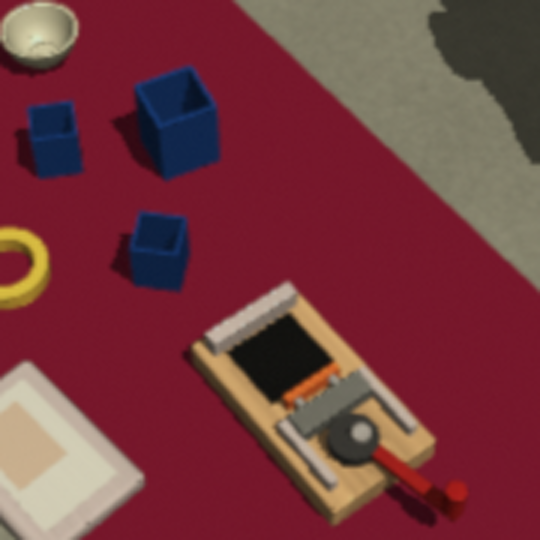

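The three candidates in the top view are (348,232) at 46 mm wide and 60 mm tall, (414,232) at 43 mm and 60 mm, and (390,269) at 60 mm and 80 mm. The last fits the description. The crop confirms it as the biggest cup, at (178,120). In that crop the jig's fence is at (250,315), the orange pad at (312,383) and the red knob at (455,497).

The tool can only turn about its own vertical axis. So I'll grip the cup off-centre and lightly so it swings onto its side, then grip it near its bottom so it swings mouth down.

```bash
cat > go.py <<'E'
import sys
from h import *
# go.py x y z [finger-axis yaw deg]
def plan(t,yaw=None):
    o=robot.get_obs(); M=R.from_quat(o['tool_rot']).as_matrix(); d=M.T@(np.array(t)-o['position'])
    a=np.degrees(np.arctan2(M[1,1],M[0,1])); turn=0
    if yaw is not None: turn=-((yaw-a+90)%180-90)/180
    print('pos',o['position'].round(4),'fingeryaw',round(a,1),'q',o['q'].round(2),'shift/0.2',(d/.2).round(3),'turn',round(turn,4),'grip',o['grip_width'],o['grip_force'],'t',o['time'])
if __name__=='__main__': 
    a=list(map(float,sys.argv[1:])); plan(a[:3],a[3] if len(a)>3 else None)
E
python3 go.py 0.4654 -0.1612 0.2 79
```

```text
pos [0.1891 0.5952 0.2299] fingeryaw 72.4 q [ 1.08  0.53  1.43 -0.    1.18 -0.18] shift/0.2 [-2.463 -3.186  0.153] turn -0.0369 grip 0.08690242932889178 0.0 t 0.2
```

move_arm(
  motion="1 -0.9 -0.8 0 -0.037;1 -0.9 -0.8 0 -0.037;1 -0.9 -0.8 0 -0.037;1 -0.9 -0.8 0 -0.037;1 -0.9 -0.8 0 -0.037;1 -0.9 -0.8 0 -0.037;1 -0.9 -0.8 0 -0.037",
  newtons=3,
)

```text
time: 0.78
position: [0.3146, 0.3841, 0.2304]
tool_rot: [0.098, 0.995, -0.001, 0.0]
ft_force: [-0.7, 0.3, 0.6]
grip_width: 0.0869
grip_force: 0.0
```

move_arm(
  motion="1 -0.8 -0.95 0 0;1 -0.8 -0.95 0 0;1 -0.8 -0.95 0 0;1 -0.8 -0.95 0 0;1 -0.8 -0.95 0 0;1 -0.8 -0.95 0 0;1 -0.8 -0.95 0 0",
)

```text
time: 1.37
position: [0.4381, 0.1668, 0.2309]
tool_rot: [0.099, 0.995, -0.001, 0.002]
ft_force: [0.6, 0.6, -0.5]
grip_width: 0.0871
grip_force: 0.0
```

move_arm(
  motion="1 -0.3 -0.95 0 0;1 -0.3 -0.95 0 0;1 -0.3 -0.95 0 0;1 -0.3 -0.95 0 0;1 -0.3 -0.95 0 0;1 -0.3 -0.95 0 0;1 -0.3 -0.95 0 0",
)

```text
time: 1.95
position: [0.4564, -0.0271, 0.2305]
tool_rot: [0.097, 0.995, 0.0, 0.0]
ft_force: [-0.0, 0.7, -0.2]
grip_width: 0.0867
grip_force: 0.0
```

```bash
python3 go.py 0.4654 -0.1612 0.15 79
```

```text
pos [ 0.4564 -0.0271  0.2305] fingeryaw 78.8 q [-0.3   0.3   1.84  0.    1.   -1.68] shift/0.2 [-0.174 -0.649  0.402] turn -0.001 grip 0.08666612073495318 0.0 t 1.95
```

```bash
python3 -c "
from h import *
robot.camera('wrist');robot.camera('wrist')"; python3 go.py 0.4654 -0.1612 0.15 79
```

```text
pos [ 0.4555 -0.0251  0.2304] fingeryaw 79.0 q [-0.3   0.3   1.84  0.    1.   -1.68] shift/0.2 [-0.178 -0.659  0.401] turn 0.0002 grip 0.08675431931924746 0.0 t 2.05
```

move_arm(
  motion="1 -0.175 -0.655 0.3 0;1 -0.175 -0.655 0.3 0;1 -0.175 -0.655 0.3 0;1 -0.175 -0.655 0.3 0;1 -0.175 -0.655 0.3 0;1 -0.175 -0.655 0.3 0;1 -0.175 -0.655 0.4 0;1 -0.175 -0.655 0.4 0",
)

```text
time: 2.72
position: [0.464, -0.1583, 0.1492]
tool_rot: [0.094, 0.996, 0.001, -0.002]
ft_force: [-0.0, 0.4, 0.1]
grip_width: 0.0869
grip_force: 0.0
```

```bash
python3 -c "
from h import *
im,P,m=cam('wrist'); o=robot.get_obs()
cv2.imwrite('pics/w1.png',im[:,:,::-1])
hsv=cv2.cvtColor(im,cv2.COLOR_RGB2HSV); b=(hsv[...,0]>105)&(hsv[...,0]<130)&(hsv[...,1]>100)&(P[...,2]>.07)&(P[...,2]<.09)
print(b.sum(),rect(P[b]) if b.sum() else 0,P[b][:,2].mean())
"; python3 go.py 0.4654 -0.1612 0.023 79
```

```text
3530 (array([ 483.7, -166.3]), array([59.9, 60.9]), 79.1) 0.0779141264240195
pos [ 0.4643 -0.1586  0.1501] fingeryaw 79.2 q [-0.56  0.47  1.84  0.    0.83 -1.94] shift/0.2 [-0.01  -0.013  0.635] turn 0.001 grip 0.08672375189891174 0.0 t 2.7667
```

move_arm(
  motion="1 0 -0.018 0.2 0;1 0 -0.018 0.4 0;1 0 -0.018 0.55 0;1 0 -0.018 0.635 0;1 0 -0.018 0.635 0;0.2 0 -0.018 0.635 0;0.2 0 -0.018 0.635 0;0.2 0 -0.018 0.635 0;0 0 -0.018 0.635 0;0 0 -0.018 0.635 0;0 0 -0.018 0.635 0;0 0 -0.018 0.635 0",
  newtons=3,
)

```text
time: 3.77
position: [0.4653, -0.1653, 0.0244]
tool_rot: [0.096, 0.995, -0.0, 0.001]
ft_force: [0.1, 1.7, 4.0]
grip_width: 0.0604
grip_force: 3.0
```

move_arm(
  motion="0 0 0 -0.05 0;0 0 0 -0.1 0;0 0 0 -0.2 0;0 0 0 -0.3 0;0 0 0 -0.4 0;0 0 0 -0.5 0;0 0 0 -0.6 0;0 0 0 -0.6 0;0 0 0 -0.6 0;0 0 0 -0.6 0;0 0 0 -0.6 0;0 0 0 -0.6 0",
)

```text
time: 4.77
position: [0.4639, -0.1647, 0.1425]
tool_rot: [0.096, 0.995, 0.001, -0.001]
ft_force: [0.2, -0.6, -0.7]
grip_width: 0.0601
grip_force: 3.0
```

```bash
cat > v.py <<'E'
import sys
from h import *
# v.py name cam x y z half  : crop around a world point, upscaled
n,c=sys.argv[1:3]; w=list(map(float,sys.argv[3:6])); h=int(sys.argv[6])
im,P,m=cam(c); u,v=proj(m,w)[0].astype(int); u0,v0=max(0,u-h),max(0,v-h)
cv2.imwrite(f'pics/{n}.png',cv2.resize(im[v0:v0+2*h,u0:u0+2*h,::-1],(560,560),interpolation=cv2.INTER_CUBIC))
hsv=cv2.cvtColor(im,cv2.COLOR_RGB2HSV); b=np.zeros((480,640),bool); b[v0:v0+2*h,u0:u0+2*h]=1
b&=(hsv[...,0]>105)&(hsv[...,0]<130)&(hsv[...,1]>100)&(hsv[...,2]>25)
p=P[b]; p=p[~np.isnan(p[:,0])]; p=p[np.linalg.norm(p-w,axis=1)<.12]; print(len(p),p.min(0).round(3),p.max(0).round(3))
E
python3 v.py s2 scene 0.48 -0.16 0.13 70; python3 go.py 0.4654 -0.1612 0.023 79
```

```text
532 [ 0.451 -0.201  0.12 ] [ 0.518 -0.088  0.235]
pos [ 0.4641 -0.1648  0.1425] fingeryaw 79.0 q [-0.57  0.49  1.84 -0.    0.81 -1.95] shift/0.2 [-0.005  0.018  0.598] turn 0.0001 grip 0.06002594060597486 2.986159961001249 t 4.8167
```

View pics/s2.png

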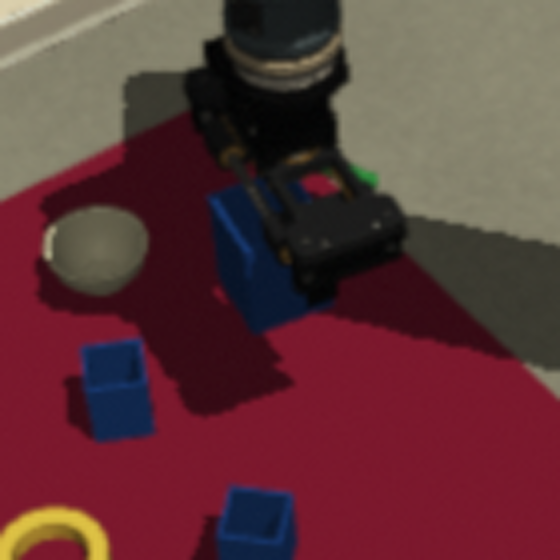

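The crop shows the cup at (265,260) still upright in the grip, so gravity alone doesn't swing it. I'll use the fixed −x edge of the jig base as a pivot and roll the cup about the finger axis against it, in two 90° stages.

```bash
python3 go.py 0.435 0.100 0.1425 91
```

```text
pos [ 0.4641 -0.1648  0.1425] fingeryaw 79.0 q [-0.57  0.49  1.84 -0.    0.81 -1.95] shift/0.2 [0.395 1.272 0.002] turn -0.0665 grip 0.06002594060597486 2.986159961001249 t 4.8167
```

move_arm(
  motion="0 0.03 0.1 0 0;0 0.07 0.2 0 0;0 0.1 0.35 0 0;0 0.15 0.5 0 0;0 0.2 0.65 0 0;0 0.25 0.8 0 0;0 0.25 0.8 0 0",
)

```text
time: 5.4
position: [0.4427, 0.0062, 0.1427]
tool_rot: [0.093, 0.996, 0.001, -0.003]
ft_force: [-1.0, 0.5, -0.8]
grip_width: 0.0602
grip_force: 3.0
```

move_arm(
  motion="0 0.03 0.1 0 -0.02;0 0.07 0.2 0 -0.04;0 0.1 0.35 0 -0.0665;0 0.145 0.47 0 -0.0665;0 0.145 0.47 0 -0.0665;0 0.145 0.47 0 -0.0665",
)

```text
time: 5.9
position: [0.4351, 0.0999, 0.143]
tool_rot: [-0.01, 1.0, -0.0, -0.001]
ft_force: [0.3, -0.6, -2.1]
grip_width: 0.0603
grip_force: 3.0
```

```bash
cat > st.py <<'E'
from h import *
import sys
# cup and jig edge state from the cameras near TCP
o=robot.get_obs(); g=o['position']+[0,0,-0.0]
for c in ('scene','top'):
    im,P,m=cam(c); hsv=cv2.cvtColor(im,cv2.COLOR_RGB2HSV)
    b=(hsv[...,0]>105)&(hsv[...,0]<128)&(hsv[...,1]>120)&(hsv[...,2]>25)&(np.linalg.norm(np.nan_to_num(P)-g,axis=2)<.1)
    k,l,s,_=cv2.connectedComponentsWithStats(b.astype(np.uint8)); 
    for i in range(1,k):
        if s[i,4]>40: p=P[l==i]; print(c,s[i,4],np.percentile(p,2,axis=0).round(3),np.percentile(p,98,axis=0).round(3))
E
python3 st.py; python3 go.py 0.443 0.100 0.049 91
```

```text
scene 45 [0.427 0.067 0.171] [0.447 0.109 0.204]
scene 735 [0.429 0.074 0.122] [0.486 0.134 0.199]
pos [0.4358 0.0986 0.1432] fingeryaw 91.0 q [-0.03  0.44  1.95 -0.    0.75 -1.62] shift/0.2 [-0.036  0.006  0.471] turn -0.0001 grip 0.06031930393210481 2.998246764227588 t 6.0
```

move_arm(
  motion="0 -0.05 0 0.2 0;0 -0.05 0 0.4 0;0 -0.05 0 0.495 0;0 -0.05 0 0.495 0;0 -0.05 0 0.495 0",
)

```text
time: 6.42
position: [0.4453, 0.0983, 0.0437]
tool_rot: [-0.008, 1.0, -0.0, -0.001]
ft_force: [0.3, 0.1, -0.8]
grip_width: 0.0598
grip_force: 3.0
```

move_arm(
  motion="0 -0.04 0 -0.005 0;0 -0.06 0 -0.03 0;0 -0.081 0 -0.06 0;0 -0.11 0 -0.085 0;0 -0.136 0 -0.108 0;0 -0.17 0 -0.126 0;0 -0.2 0 -0.14 0;0 -0.2 0 -0.14 0",
)

```text
time: 7.08
position: [0.4882, 0.1002, 0.0737]
tool_rot: [-0.009, 1.0, -0.0, 0.002]
ft_force: [0.1, -0.4, -1.0]
grip_width: 0.0597
grip_force: 3.0
```

```bash
python3 st.py; python3 go.py 0.443 0.100 0.049 91
```

```text
scene 547 [0.48  0.074 0.035] [0.546 0.134 0.113]
pos [0.4864 0.1002 0.0728] fingeryaw 91.0 q [-0.02  0.62  1.88  0.    0.64 -1.61] shift/0.2 [0.217 0.003 0.118] turn 0.0 grip 0.060169420166494195 2.999511548941882 t 7.1833
```

move_arm(
  motion="0 -0.036 0 -0.008 0;0 -0.072 0 -0.014 0;0 -0.108 0 -0.013 0;0 -0.145 0 -0.009 0;0 -0.18 0 0.002 0;0 -0.213 0 0.015 0;0 -0.213 0 0.015 0",
)

```text
time: 7.77
position: [0.5305, 0.1007, 0.0691]
tool_rot: [-0.009, 1.0, -0.0, 0.001]
ft_force: [0.3, -0.0, -1.7]
grip_width: 0.0603
grip_force: 3.0
```

```bash
python3 v.py s3 scene 0.53 0.1 0.07 70;python3 st.py; python3 go.py 0.443 0.100 0.049 91
```

```text
670 [0.486 0.019 0.002] [0.579 0.162 0.175]
scene 46 [0.487 0.086 0.084] [0.529 0.127 0.165]
scene 41 [0.523 0.073 0.093] [0.554 0.133 0.157]
scene 560 [0.54  0.075 0.04 ] [0.576 0.134 0.108]
pos [0.5278 0.1008 0.0691] fingeryaw 91.0 q [-0.02  0.66  1.78 -0.    0.7  -1.61] shift/0.2 [0.424 0.004 0.101] turn 0.0 grip 0.059777341174410276 2.9999469167523785 t 7.9167
```

View pics/s3.png

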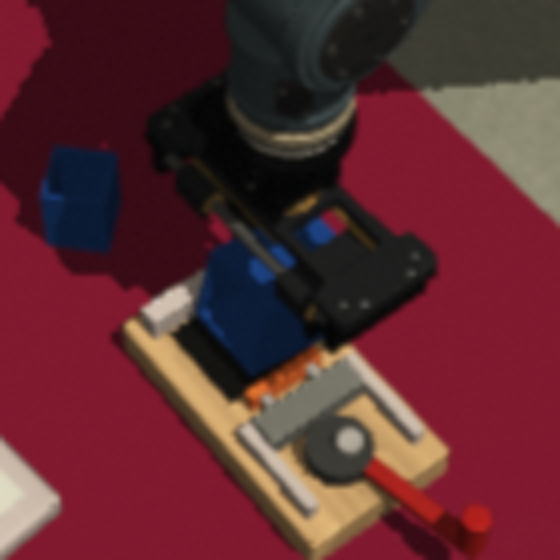

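move_arm(
  motion="0 0 0 -0.1 0;0 0 0 -0.2 0;0 0.1 0 -0.2 0;0 0.2 0 -0.2 0;0 0.3 0 -0.2 0;0 0.4 0 -0.2 0;0 0.4 0 -0.2 0;0 0.4 0 -0.1 0;0 0.4 0 0 0;0 0.4 0 0.1 0;0 0.4 0 0.1 0;0 0.4 0 0.1 0",
)

```text
time: 8.92
position: [0.4478, 0.0994, 0.049]
tool_rot: [-0.009, 1.0, 0.0, -0.001]
ft_force: [-0.3, 0.2, -0.9]
grip_width: 0.0599
grip_force: 3.0
```

```bash
python3 st.py; python3 go.py 0.458 0.100 0.049 91
```

```text
scene 559 [0.454 0.072 0.02 ] [0.495 0.134 0.087]
pos [0.4489 0.0994 0.0502] fingeryaw 91.0 q [-0.03  0.64  1.98 -0.    0.51 -1.61] shift/0.2 [-0.046  0.002  0.006] turn -0.0 grip 0.05999345093716216 3.0000927075707295 t 9.0167
```

move_arm(
  motion="0 -0.048 0 0 0;0 -0.07 0 -0.025 0;0 -0.094 0 -0.052 0;0 -0.125 0 -0.074 0;0 -0.154 0 -0.093 0;0 -0.19 0 -0.106 0;0 -0.221 0 -0.116 0;0 -0.257 0 -0.12 0;0 -0.293 0 -0.122 0;0 -0.328 0 -0.117 0;0 -0.363 0 -0.109 0;0 -0.363 0 -0.109 0",
)

```text
time: 10.02
position: [0.5234, 0.1007, 0.071]
tool_rot: [-0.009, 1.0, 0.0, 0.002]
ft_force: [0.5, 0.3, -1.2]
grip_width: 0.0602
grip_force: 3.0
```

```bash
python3 v.py s4 scene 0.51 0.1 0.07 60; python3 st.py; python3 go.py 0.458 0.100 0.049 91
```

```text
429 [0.479 0.066 0.027] [0.559 0.142 0.178]
scene 62 [0.481 0.098 0.109] [0.514 0.124 0.157]
scene 308 [0.532 0.074 0.031] [0.554 0.134 0.095]
top 120 [0.465 0.088 0.097] [0.48  0.127 0.111]
pos [0.5207 0.1008 0.0709] fingeryaw 91.0 q [-0.02  0.65  1.8   0.    0.69 -1.61] shift/0.2 [0.313 0.001 0.11 ] turn -0.0 grip 0.06000173410756578 2.999752480462803 t 10.1667
```

View pics/s4.png

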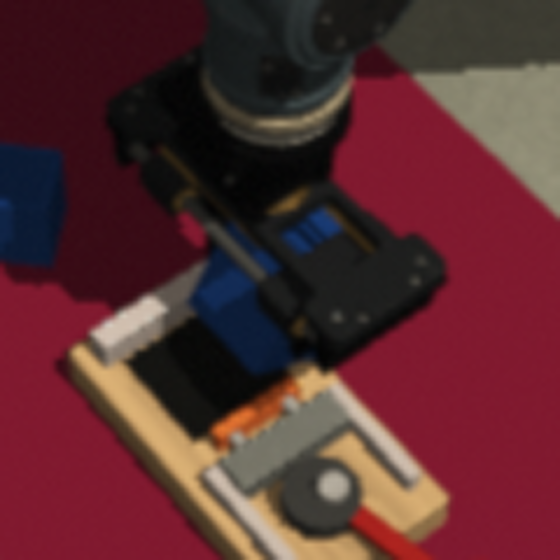

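move_arm(
  motion="0 -0.025 0 0.011 0;0 -0.05 0 0.023 0;0 -0.065 0 0.033 0;0 -0.07 0 0.04 0;0 -0.07 0 0.04 0",
)

```text
time: 10.58
position: [0.5358, 0.101, 0.0632]
tool_rot: [-0.009, 1.0, 0.0, 0.001]
ft_force: [0.6, -0.1, -0.4]
grip_width: 0.0596
grip_force: 3.0
```

```bash
python3 st.py; python3 go.py 0.578 0.100 0.08 91
```

```text
scene 70 [0.5   0.103 0.11 ] [0.533 0.125 0.159]
scene 232 [0.545 0.073 0.03 ] [0.564 0.136 0.103]
top 121 [0.482 0.087 0.104] [0.497 0.127 0.114]
pos [0.5348 0.1009 0.0632] fingeryaw 91.0 q [-0.02  0.67  1.77 -0.    0.7  -1.61] shift/0.2 [-0.216 -0.008 -0.084] turn 0.0 grip 0.0603222893392954 3.000023976578632 t 10.6833
```

move_arm(
  motion="0 0 0 -0.05 0;0 -0.07 0 -0.07 0;0 -0.14 0 -0.07 0;0 -0.216 -0.004 -0.07 0;0 -0.216 -0.004 -0.07 0;0 -0.216 -0.004 -0.04 0;0 -0.216 -0.004 -0.02 0;0 -0.216 -0.004 -0.01 0;0 -0.216 -0.004 0 0;0 -0.216 -0.004 0.005 0;0 -0.216 -0.004 0.005 0",
)

```text
time: 11.6
position: [0.5777, 0.101, 0.0623]
tool_rot: [-0.009, 1.0, 0.0, -0.0]
ft_force: [0.8, 0.7, -0.8]
grip_width: 0.0599
grip_force: 3.0
```

```bash
cat > tilt.py <<'E'
from h import *
# plane fits on the cup's visible faces, near the jig spot
for c in ('scene','top'):
    im,P,m=cam(c); hsv=cv2.cvtColor(im,cv2.COLOR_RGB2HSV); Q=np.nan_to_num(P)
    b=(hsv[...,0]>105)&(hsv[...,0]<128)&(hsv[...,1]>120)&(hsv[...,2]>25)&(Q[...,0]>.48)&(Q[...,0]<.63)&(Q[...,1]>.05)&(Q[...,1]<.16)&(Q[...,2]>.02)&(Q[...,2]<.135)
    p=Q[b]; print(c,len(p),np.percentile(p,2,axis=0).round(3),np.percentile(p,98,axis=0).round(3))
    for name,s in (('top',p[p[:,2]>.095]),('side',p[p[:,2]<.09])):
        if len(s)>40:
            for _ in range(3):
                q=s-np.median(s,0); n=np.linalg.svd(q-q.mean(0))[2][2]; e=abs((q-q.mean(0))@n); s=s[e<.004] if (e<.004).sum()>30 else s
            print(' ',name,len(s),'n',n.round(3),'mean',s.mean(0).round(4))
E
python3 tilt.py;  python3 go.py 0.578 0.100 0.063 91
```

```text
scene 276 [0.545 0.075 0.044] [0.598 0.134 0.121]
  top 60 n [-0.046  0.425 -0.904] mean [0.5635 0.1087 0.113 ]
  side 163 n [0.977 0.013 0.215] mean [0.5946 0.1025 0.0606]
top 110 [0.531 0.086 0.106] [0.546 0.128 0.116]
  top 100 n [ 0.29  -0.017 -0.957] mean [0.5386 0.1053 0.1115]
pos [0.5776 0.101  0.0623] fingeryaw 91.0 q [-0.02  0.71  1.66  0.    0.77 -1.61] shift/0.2 [-0.002 -0.005 -0.004] turn -0.0 grip 0.06002914664257294 2.9998929938540186 t 11.7
```

move_arm(
  motion="0 0 0 -0.04 0;0 0.06 0 -0.04 0;0 0.12 0 -0.04 0;0 0.12 0 -0.01 0;0 0.12 0 0.005 0;0 0.1 0 0.015 0;0 0.08 0 0.02 0;0 0.06 0 0.025 0;0 0.04 0 0.03 0;0 0.03 0 0.03 0;0 0.03 0 0.03 0",
)

```text
time: 12.62
position: [0.5682, 0.1029, 0.0571]
tool_rot: [-0.007, 1.0, 0.002, -0.004]
ft_force: [-5.9, 7.4, 3.9]
grip_width: 0.0601
grip_force: 10.3
```

```bash
python3 tilt.py;  python3 go.py 0.578 0.100 0.063 91
```

```text
scene 242 [0.538 0.075 0.03 ] [0.586 0.135 0.118]
  top 70 n [-0.045  0.352 -0.935] mean [0.5576 0.114  0.112 ]
  side 138 n [0.996 0.002 0.085] mean [0.583  0.1017 0.0527]
top 87 [0.524 0.086 0.107] [0.536 0.13  0.114]
  top 84 n [-0.171 -0.015  0.985] mean [0.5308 0.1058 0.1113]
pos [0.5692 0.103  0.0566] fingeryaw 90.9 q [-0.02  0.72  1.68  0.    0.76 -1.61] shift/0.2 [-0.043 -0.015 -0.032] turn -0.0006 grip 0.05994097910309464 11.291557857339285 t 12.7167
```

move_arm(
  motion="0 0 0 -0.008 0;0 0 0 -0.015 0;0.38 0 0 -0.015 0;0.4 0 0 -0.015 0;0.43 0 0 -0.015 0;0.45 0 0 -0.015 0;0.45 0 0 -0.015 0;0.45 0 0 -0.015 0",
)

```text
time: 13.38
position: [0.5708, 0.1028, 0.0586]
tool_rot: [-0.008, 1.0, 0.002, -0.002]
ft_force: [-1.8, 6.5, -0.3]
grip_width: 0.0603
grip_force: 2.8
```

```bash
python3 tilt.py;  python3 go.py 0.578 0.100 0.063 91
```

```text
scene 279 [0.538 0.077 0.029] [0.589 0.135 0.114]
  top 99 n [-0.024 -0.042  0.999] mean [0.5612 0.1095 0.1093]
  side 161 n [-1.    -0.017  0.002] mean [0.5876 0.1039 0.0551]
top 68 [0.53  0.086 0.106] [0.539 0.128 0.114]
  top 66 n [-0.009 -0.01   1.   ] mean [0.5344 0.1066 0.1109]
pos [0.5708 0.1028 0.0586] fingeryaw 90.9 q [-0.02  0.71  1.67  0.    0.76 -1.61] shift/0.2 [-0.036 -0.015 -0.022] turn -0.0006 grip 0.059859780837474626 2.8000839392188936 t 13.4833
```

move_arm(
  motion="0.45 0 0 -0.008 0;0.5 0 0 -0.014 0;0.5 0 0 -0.02 0;0.5 0 0 -0.026 0;0.6 0 0 -0.03 0;0.6 0 0 -0.03 0;0.7 0 0 -0.03 0;0.7 0 0 -0.03 0",
)

```text
time: 14.15
position: [0.5721, 0.1007, 0.0654]
tool_rot: [-0.009, 1.0, -0.0, 0.0]
ft_force: [0.3, 0.5, 0.3]
grip_width: 0.0724
grip_force: 0.0
```

```bash
python3 tilt.py;  python3 go.py 0.578 0.100 0.063 91
```

```text
scene 334 [0.537 0.075 0.03 ] [0.589 0.135 0.113]
  top 130 n [-0.011 -0.064  0.998] mean [0.5582 0.1078 0.1096]
  side 173 n [ 1.     0.013 -0.006] mean [0.5877 0.1048 0.0574]
top 71 [0.531 0.086 0.106] [0.539 0.128 0.115]
  top 67 n [ 0.136 -0.007  0.991] mean [0.5344 0.1069 0.1111]
pos [0.5719 0.1007 0.0653] fingeryaw 91.0 q [-0.02  0.7   1.67 -0.    0.77 -1.61] shift/0.2 [-0.03  -0.004  0.012] turn -0.0001 grip 0.07339413015018706 0.0 t 14.25
```

move_arm(
  motion="0.75 0 0 0 0;0.75 0 0 -0.1 0;0.75 0 0 -0.2 0;0.75 0 0 -0.35 0;0.75 0 0 -0.55 0;0.75 0 0 -0.7 0;0.75 0 0 -0.7 0;0.75 0 0 -0.7 0",
)

```text
time: 14.92
position: [0.5732, 0.1009, 0.2076]
tool_rot: [-0.009, 1.0, -0.0, 0.003]
ft_force: [-0.2, 0.4, -0.1]
grip_width: 0.076
grip_force: 0.0
```

```bash
python3 tilt.py; python3 - <<'E'
from h import *
for n in("scene","top"):
    im,P,m=cam(n); hsv=cv2.cvtColor(im,cv2.COLOR_RGB2HSV); H,S,Q=hsv[...,0].astype(int),hsv[...,1],np.nan_to_num(P)
    r=((H<6)|(H>174))&(S>170)&(Q[...,2]>.04)&(Q[...,2]<.1)&(Q[...,1]>.15)&(Q[...,1]<.35)&(Q[...,0]>.4)&(Q[...,0]<.65)
    p=Q[r];k=p[p[:,2]>.066];print(n,len(p),len(k),rect(k) if len(k)>3 else 0,k.mean(0) if len(k) else 0)
    j=(Q[...,2]>.045)&(Q[...,2]<.058)&(Q[...,1]>.03)&(Q[...,1]<.08)&(Q[...,0]>.48)&(Q[...,0]<.63)&~((H>100)&(H<130))
    print('fence',rect(Q[j]))
    v,u=np.nonzero(r); 
    x0,y0,x1,y1=[int(a) for a in (max(u.min()-70,0),max(v.min()-50,0),u.max()+90,v.max()+50)]
    if n=="scene": x0,y0,x1,y1=260,210,420,360
    else: x0,y0,x1,y1=180,180,340,300
    cv2.imwrite(f"pics/{n}5.png",cv2.resize(im[y0:y1,x0:x1,::-1],None,fx=3.5,fy=3.5,interpolation=cv2.INTER_CUBIC))
E
python3 go.py 0.545 0.302 0.14 91
```

```text
scene 920 [0.532 0.077 0.033] [0.589 0.135 0.113]
  top 424 n [0.024 0.024 0.999] mean [0.5609 0.1062 0.109 ]
  side 73 n [ 0.737  0.673 -0.068] mean [0.5746 0.1181 0.0629]
top 92 [0.531 0.098 0.107] [0.545 0.128 0.115]
  top 87 n [ 0.034 -0.036 -0.999] mean [0.538  0.1133 0.1106]
scene 236 57 (array([544.7, 301.7]), array([16.8, 15.4]), 75.5) [0.5456348  0.30241988 0.07573884]
fence (array([590.5,  60.3]), array([17.1, 31.8]), 89.3)
top 23 14 (array([545.4, 296.6]), array([13. ,  8.1]), 19.3) [0.54576951 0.29673583 0.07895909]
fence (array([531.5,  57.8]), array([25.9, 13. ]), 1.3)
pos [0.5707 0.1008 0.2037] fingeryaw 91.0 q [-0.02  0.5   1.57 -0.    1.07 -1.61] shift/0.2 [0.11  1.008 0.319] turn -0.0 grip 0.07610124849345414 0.0 t 15.1167
```

View pics/scene5.png

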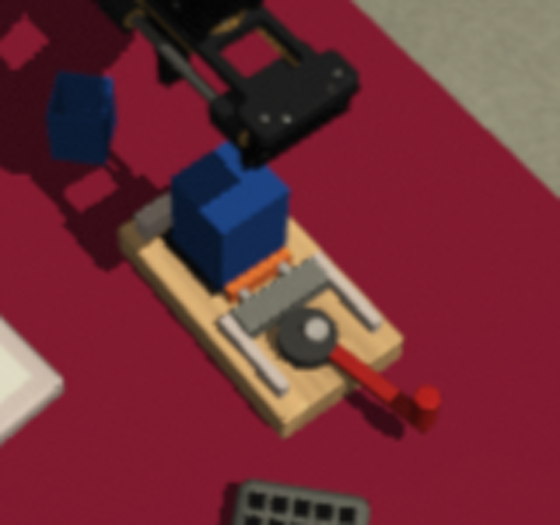

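The cup stands bottom up on the black patch at (230,215), with the pad just behind it at (260,275). The lever is still open, with the knob at (427,405). Next I'll swing the lever.

move_arm(
  motion="0.75 0.06 0.2 0 0.461;0.75 0.06 0.4 0 0.461;0.75 0.06 0.6 0 0.461;0.75 0.06 0.8 0 0.461;0.75 0.12 1 0 0.461;0.75 0.12 1 0 0.461;0.75 0.12 1 0 0.461;0.75 0.12 1 0 0.461;0.75 0.12 1 0.2 0.461;0.75 0.12 1 0.3 0.461;0.75 0.12 1 0.3 0.461;0.75 0.12 1 0.3 0.461",
)

```text
time: 16.12
position: [0.542, 0.2995, 0.1413]
tool_rot: [0.658, 0.753, -0.004, -0.002]
ft_force: [-0.2, -0.2, 0.3]
grip_width: 0.0759
grip_force: 0.0
```

```bash
python3 - <<'E'
from h import *
im,P,m=cam('wrist'); hsv=cv2.cvtColor(im,cv2.COLOR_RGB2HSV); H,S,Q=hsv[...,0].astype(int),hsv[...,1],np.nan_to_num(P)
r=((H<6)|(H>174))&(S>170)&(Q[...,2]>.066)&(Q[...,2]<.09)
p=Q[r];print(len(p)); print(rect(p) if len(p)>3 else 0,p.mean(0) if len(p) else 0)
E
python3 go.py 0.545 0.302 0.064 8
```

```text
924
(array([544. , 301.3]), array([17.1, 17.2]), 7.2) [0.54358182 0.30259936 0.07685043]
pos [0.5429 0.2999 0.1422] fingeryaw 7.5 q [0.32 0.63 1.52 0.   1.   0.19] shift/0.2 [0.01  0.014 0.391] turn -0.0029 grip 0.0764952556668039 0.0 t 16.1667
```

move_arm(
  motion="0.75 0.008 0.006 0.15 0;0.75 0.008 0.006 0.3 0;0.75 0.008 0.006 0.39 0;0.75 0.008 0.006 0.39 0;-0.3 0.008 0.006 0.39 0;-0.8 0.008 0.006 0.39 0;-0.8 0.008 0.006 0.39 0;-0.8 0.008 0.006 0.39 0;-0.8 0.008 0.006 0.39 0;-0.8 0.008 0.006 0.39 0;-0.8 0.008 0.006 0.39 0;-0.8 0.008 0.006 0.39 0",
  newtons=20,
)

```text
time: 17.17
position: [0.5455, 0.3022, 0.0677]
tool_rot: [0.656, 0.755, 0.0, 0.0]
ft_force: [-0.0, -0.3, 0.5]
grip_width: 0.031
grip_force: 0.0
```

```bash
cat > arc.py <<'E'
from h import *
import sys
# way points from the present lever angle to a1 (world angle, deg), round the pivot, in call units
o=robot.get_obs(); M=R.from_quat(o['tool_rot']).as_matrix(); pv=np.array([.5566,.2074]); r=.095
k=o['position'][:2]; a0=np.degrees(np.arctan2(*(k-pv)[::-1])); print('now',a0.round(1),'radius',np.linalg.norm(k-pv).round(4),o['position'].round(4),o['grip_width'].round(4),o['grip_force'],o['ft_force'].round(1),o['q'].round(2))
for a in np.linspace(a0,float(sys.argv[1]),int(sys.argv[2])+1)[1:]:
    t=pv+r*np.array([np.cos(np.radians(a)),np.sin(np.radians(a))])
    d=M.T@np.r_[t-k,0]/.2; print(a.round(1),d[:2].round(3),'turn',(-(a-a0)/180).round(3))
E
python3 arc.py 180 14
```

```text
Traceback (most recent call last):
  File "arc.py", line 5, in <module>
    k=o['position'][:2]; a0=np.degrees(np.arctan2(*(k-pv)[::-1])); print('now',a0.round(1),'radius',np.linalg.norm(k-pv).round(4),o['position'].round(4),o['grip_width'].round(4),o['grip_force'],o['ft_force'].round(1),o['q'].round(2))
                                                                                                                                                         ^^^^^^^^^^^^^^^^^^^^^
AttributeError: 'float' object has no attribute 'round'
```

move_arm(
  motion="-0.3 0 0 0.022 0;-0.3 0 0 0.022 0;-0.8 0 0 0.022 0;-0.8 0 0 0.022 0;-0.8 0 0 0.022 0;-0.8 0 0 0.022 0;-0.8 0 0 0.022 0",
)

```text
time: 17.75
position: [0.5452, 0.3021, 0.0628]
tool_rot: [0.656, 0.755, -0.0, -0.0]
ft_force: [-0.5, 0.8, -0.7]
grip_width: 0.0176
grip_force: 20.0
```

```bash
sed -i "s/o\['grip_width'\].round(4)/o['grip_width']/" arc.py; python3 arc.py 180 14
```

```text
now 96.9 radius 0.0954 [0.5452 0.3021 0.0628] 0.017552386090950937 19.999856161884964 [-0.5  0.8 -0.7] [0.33 0.74 1.56 0.   0.84 0.19]
102.8 [-0.004 -0.049] turn -0.033
108.8 [-0.01  -0.098] turn -0.066
114.7 [-0.022 -0.146] turn -0.099
120.6 [-0.039 -0.192] turn -0.132
126.6 [-0.06  -0.236] turn -0.165
132.5 [-0.086 -0.278] turn -0.198
138.4 [-0.116 -0.317] turn -0.231
144.4 [-0.149 -0.353] turn -0.264
150.3 [-0.187 -0.385] turn -0.297
156.3 [-0.227 -0.413] turn -0.33
162.2 [-0.27  -0.437] turn -0.363
168.1 [-0.316 -0.456] turn -0.396
174.1 [-0.363 -0.47 ] turn -0.429
180.0 [-0.411 -0.48 ] turn -0.462
```

Gripped (17.6 mm, 20 N). I'll follow the arc to about 150° first.

move_arm(
  motion="-0.8 -0.004 -0.049 0 -0.033;-0.8 -0.01 -0.098 0 -0.066;-0.8 -0.022 -0.146 0 -0.099;-0.8 -0.039 -0.192 0 -0.132;-0.8 -0.06 -0.236 0 -0.165;-0.8 -0.086 -0.278 0 -0.198;-0.8 -0.116 -0.317 0 -0.231;-0.8 -0.149 -0.353 0 -0.264;-0.8 -0.187 -0.385 0 -0.297;-0.8 -0.187 -0.385 0 -0.297",
)

```text
time: 18.58
position: [0.4758, 0.2525, 0.0628]
tool_rot: [0.245, 0.97, -0.0, 0.002]
ft_force: [3.5, -3.1, -5.7]
grip_width: 0.0176
grip_force: 20.0
```

```bash
python3 arc.py 180 5
```

```text
now 150.8 radius 0.0925 [0.4758 0.2525 0.0628] 0.017574873259777034 19.99775075353682 [ 3.5 -3.1 -5.7] [ 0.28  0.67  1.78 -0.    0.69 -0.79]
156.7 [ 0.011 -0.048] turn -0.032
162.5 [ 0.004 -0.096] turn -0.065
168.3 [-0.007 -0.143] turn -0.097
174.2 [-0.023 -0.188] turn -0.13
180.0 [-0.044 -0.232] turn -0.162
```

move_arm(
  motion="-0.8 0.005 -0.048 0 -0.032;-0.8 -0.001 -0.096 0 -0.065;-0.8 -0.01 -0.143 0 -0.097;-0.8 -0.026 -0.188 0 -0.13;-0.8 -0.04 -0.22 0 -0.15;-0.8 -0.04 -0.22 0 -0.15;-0.8 -0.04 -0.22 0 -0.15",
)

```text
time: 19.17
position: [0.4644, 0.2127, 0.0629]
tool_rot: [0.014, 1.0, 0.001, 0.004]
ft_force: [5.0, 1.8, -8.4]
grip_width: 0.0175
grip_force: 20.0
```

```bash
python3 arc.py 184 2
```

```text
now 176.7 radius 0.0924 [0.4644 0.2127 0.0629] 0.017465060818808574 20.00733803026378 [ 5.   1.8 -8.4] [ 0.21  0.65  1.86  0.    0.63 -1.33]
180.4 [ 0.013 -0.03 ] turn -0.02
184.0 [ 0.011 -0.06 ] turn -0.04
```

move_arm(
  motion="-0.8 0.005 -0.015 0 0;-0.8 0.005 -0.025 0 0;-0.8 0.005 -0.025 0 0;-0.8 0 0 0 0;0 0 0 0 0;0.2 0 0 0 0;0.2 0 0 0 0;0.2 0 0 0 0;0.2 0 0 -0.2 0;0.2 0 0 -0.4 0;0.2 0 0 -0.6 0;0.2 0 0 -0.6 0",
)

```text
time: 20.17
position: [0.4647, 0.2126, 0.1895]
tool_rot: [0.013, 1.0, 0.001, 0.007]
ft_force: [0.6, 0.4, -0.3]
grip_width: 0.0514
grip_force: 0.0
```

move_arm(
  motion="0.2 0.2 0.2 -0.2 0;0.2 0.2 0.4 -0.2 0;0.2 0.2 0.6 -0.2 0;0.2 0.2 0.8 -0.2 0;0.2 0.2 0.8 -0.2 0;0.2 0.2 0.8 -0.2 0",
)

```text
time: 20.67
position: [0.4244, 0.3757, 0.2229]
tool_rot: [0.011, 1.0, 0.001, 0.001]
ft_force: [-0.6, 0.1, 0.5]
grip_width: 0.0522
grip_force: 0.0
```

```bash
python3 tilt.py; python3 - <<'E'
from h import *
im,P,m=cam('scene'); hsv=cv2.cvtColor(im,cv2.COLOR_RGB2HSV); H,S,Q=hsv[...,0].astype(int),hsv[...,1],np.nan_to_num(P)
r=((H<6)|(H>174))&(S>170)&(Q[...,2]>.066)&(Q[...,2]<.09)&(Q[...,1]>.15)&(Q[...,1]<.35)&(Q[...,0]>.4)&(Q[...,0]<.65)
k=Q[r]; c=np.array(rect(k)[0])/1000; print(c, np.degrees(np.arctan2(c[1]-.2074,c[0]-.5566)))
cv2.imwrite("pics/end.png",cv2.resize(im[130:430,180:530,::-1],None,fx=2,fy=2,interpolation=cv2.INTER_CUBIC))
print(robot.get_obs()['position'],robot.get_obs()['time'])
E
```

```text
scene 933 [0.53  0.068 0.035] [0.589 0.127 0.113]
  top 487 n [-0.02  -0.008 -1.   ] mean [0.558  0.0966 0.1093]
  side 61 n [ 0.756  0.651 -0.061] mean [0.5782 0.1057 0.0639]
top 526 [0.531 0.067 0.106] [0.585 0.121 0.115]
  top 492 n [-0.004  0.009  1.   ] mean [0.5581 0.0939 0.1106]
[0.4671 0.2164] 174.25771672219588
[0.42394375 0.37132841 0.22210239] 20.8167
```

View pics/end.png

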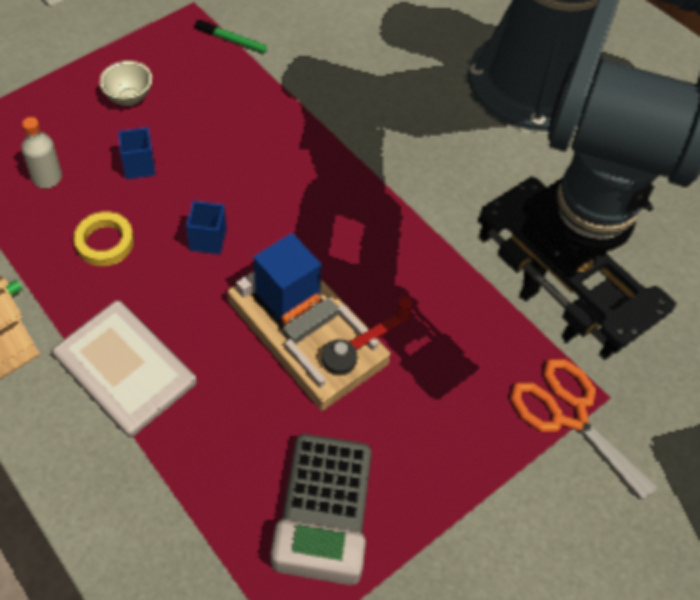

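The cup stands bottom up against the fence at (288,272) with the pad touching it. The lever is swung round, knob at (405,308), and the bystanders are where they were. I'm handing in.

```bash
python3 -c "
from rig import robot
print(robot.hand_in())"
```

```text
the job is handed in; nothing more can be done
None
```

I handed the job in at about 21 s: the cup stands mouth down on the rubber patch within about 2 mm of jig_spot and released, with the lever swung to about 1.45–1.5 rad and the pad against the cup; pad force was not measured, and the hand-in returned no verdict.

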